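# Load the thread winder and hold its tail centre open

### The job

We are about to wind a bobbin with binding thread: set the big full spool of linen thread over the upright spindle of the bobbin winder on the desk, fully down on its seat, and let go of it. Then draw the winder's spring-loaded tail centre out by its black knob until the index pin on the barrel stands at the outer of the two black lines (the one nearer the knob), and finish while still holding it there, so that I can slip an empty bobbin between the centres. Leave the spool on its spindle and the other things on the desk where they are.

Things in the scene. Friction and masses are not known exactly. Their poses are not given: they have to be found in the camera images.
- winder: Bench bobbin winder of grey castings, fixed. Plate 180 (x) x 275 (y) x 18 mm, y = -150 to 125. Origin under the plate on the desk; x to the rear, y along the winding axis from tail knob towards crank, z up. Winding axis at x = -45, 95 mm high: headstock (124 mm high) at y 65 to 126, crank out to y = 182; aluminium tail barrel, 30 mm across, at y -118 to -30. Spindle at x = 50, y = 0.
- spindle_seat (a point): Centre of the top of the round seat (46 mm across, 24 mm above the desk) at the foot of the upright spindle; the spool must rest on it. The spindle is a plain steel pin 10 mm in diameter rising 76 mm above this point, its last 6 mm tapered. A thin thread guide 63 mm above the desk stands 55 mm in front of it (winder -x) and 20 mm to winder +y. Axes as the winder's.
- outer_line (a point): Top of the barrel (110 mm above the desk) at the middle of the outer black line, the one nearer the knob; each line is a black ring 2 mm wide round the barrel. The outer line lies 45 mm from the index pin's rest place, in the winder's -y direction. Axes as the winder's.
- inner_line (a point): The same for the inner black line, 25 mm from the index pin's rest place (not the one wanted).
- index_pin (a point): Top of the steel index pin (head 9 mm across, 9 mm above the barrel's top) that stands up out of the slot in the barrel and moves with the tail centre.
- ram_knob (a point): Centre of the black pull knob, 95 mm above the desk; moves with the tail centre. A knurled cylinder along the winder's y, 24 mm in diameter, 28 mm long (this point 15 mm from its inner, 13 mm from its outer end), its outer (-y) end closed by a flange 36 mm across, 7 mm thick, that stops fingers slipping off. Inward of it 18 mm of bare 12 mm bar to the barrel. Free space beside, above and beyond.
- ram (a joint): Travel of the spring-loaded tail centre with knob and index pin, m: 0 at rest (pushed fully in by its spring), growing as it is drawn out along the winder's -y, stop at 0.060. At 0.045 the pin stands at the outer line. Takes about 4 N to start and 8 N at the outer line; springs back when let go.
- spool: The big full spool, standing upright on the desk: wooden flanges 54 mm in diameter and 6 mm thick at both ends, wound with off-white linen thread to 48 mm in diameter between them, 72 mm high, 0.11 to 0.22 kg, bore 14 mm in diameter right through. Origin: centre of its underside; z up along its axis. Both ends alike.
- reel: Small reel of the same thread and wood, 38 mm in diameter and 40 mm high, standing on the desk. Not wanted. Origin: centre of its underside.
- jar: White paste jar with a metal cap, 60 mm in diameter, 75 mm high. Origin: centre of its underside.
- bobbin_a: Empty aluminium bobbin standing on end, 30 mm in diameter, 70 mm high with a thin core. Origin: centre of its underside.
- bobbin_b: Another such empty bobbin.
- folder: Flat ivory-coloured bone folder about 162 by 24 by 5 mm lying on the desk. Origin: underside, middle.
- brush: Paste brush 180 mm long lying on the desk.
- weight: Dark steel paperweight 50 by 80 by 36 mm with a brass knob, 56 mm high overall. Origin: centre of its underside.
- book: Closed dark red book 140 by 200 by 28 mm lying on the desk. Origin: centre of its underside.
There are look-alikes about, which are no part of the job. What is shaped like the spool but blue is not meant.

How it is judged:
On the way, in this order (a step that is already met when the one before it is completed fails the run):
1. the big spool is on the spindle, fully down on its seat, and let go (horizontal distance between spool and spindle_seat below 0.005 m and z of spool in the frame of spindle_seat below 0.003 m and angle between spool's own z axis and vertical below 0.08 rad and contact force between each of the arm, the fingers and spool below 0.1 N), for 0.2 s.
2. the tail centre is drawn out with the index pin at the outer line, held by the fingers (value of joint ram between 0.04 and 0.05 m and contact force between the fingers and ram above 3 N), for 0.5 s.
At the end, for the whole second after the job is handed in: At the end the fingers hold the tail centre drawn out to 45 mm, within 5 mm (the head of the index pin is over the outer line), while the big spool stands released on the spindle, down on its seat within 3 mm (all of step 2 and horizontal distance between spool and spindle_seat below 0.005 m and z of spool in the frame of spindle_seat below 0.003 m and contact force between each of the arm, the fingers and spool below 0.1 N and linear speed of spool below 0.02 m/s); the arm keeps its last pose, push and grip.
It fails at once if another thing on the desk is shifted by more than 30 mm (distance of any of reel, jar, bobbin_a, bobbin_b, folder, brush, weight, book from where it was at the start of the episode above 0.03 m).
It also fails if it takes over 54 s, if anything falls off the work surface, if the arm or the gripper's body presses on something with over 40 N, if the wrist force passes 120 N, or if a joint passes its speed limit or range.

### The arm

A 6-joint arm with a two-finger parallel gripper is mounted at the origin on the work surface. World frame = base frame: x ahead of the robot, y to its left, z up, the work surface at z = 0. Lengths are in m, angles in rad, forces in N, time in s.
With the tool pointing down it reaches from about 0.3 to 0.875 m from the base axis. Payload 6.4 kg.
Tool frame: the origin (TCP) lies at the very end of the fingers, on their centre line; the grasp point (between the pads) lies 19 mm behind it; z points along the fingers, y is the line along which they close (so a half turn about z gives the same grasp; the last joint's range is limited). The gripper opens to 85 mm and grips with 20 to 120 N. Pads are 22 mm wide; open, the fingers measure 114 mm over their backs; the gripper's body (76 mm by 85 mm) begins 54 mm behind the grasp point. The pads swing forward as they close: fully open they stand 13 mm farther back than shut.
Start: joints at [1.007, 0.181, 1.607, -0, 1.354, -0.206], TCP at [0.201, 0.539, 0.192] pointing down, gripper open.
Joint ranges: [-2.99, 2.99], [-0.89, 2.07], [0.3, 2.58], [-1.14, 4.28], [0, 2.63], [-3.12, 3.12]. Speed limits (rad/s): [2.57, 2.57, 3.01, 3.14, 3.14, 3.14].

### API

Orientations are given as a unit quaternion [w, x, y, z].
In Python, from bench import ctrl gives the robot as it stands.
- The arm moves only by the tool jog_arm, never from a script. Its argument "series" is a list that holds one entry, the list of rows, each a list of 7 numbers: the shift along the tool's x, y, z in mm, then the turn, a rotation vector about the tool's x, y, z in rad, then the finger opening in mm, from 0 to 85.4. In form: [[[tx, ty, tz, rx, ry, rz, gripper], ...]]. A call has exactly 10 rows; each row shifts and turns the commanded pose from where the row before left it, along the tool's axes as they then stand; what a row does not reach is not made up. A row lasts 1/10 s, in which the tool goes at most 50 mm and 8.59 degrees, less where a joint would pass 70% of its speed; a pose out of reach is approached as far as the arm can. A call with a gripper value outside its range is refused whole. The fingers move at their own pace and stop on an object; the grip force is fixed at half the most. Time passes only in rows, so rows that do not move let the fingers close, or fill a call up. It gives the time, the measured TCP pose, the force, the opening and the grip force at its end, in the units of the state.
- ctrl.get_obs(): the state, without advancing time (a new reading comes with each control period).
- ctrl.camera(name): name is "side" or "top"; returns a dict with "frame" (480x640x3 uint8, blue, green, red), "z_map" (480x640 float32, m along the optical axis (not along the pixel's ray), 0 where there is no reading), "fx", "fy", "cx", "cy" (pixels), "xyz" and "rotation" of the camera in the world. Camera axes: x right, y down, z forward; pixel columns grow to the right and rows downward; lengths in m; the calibration is good to about 2 mm. A picture is of the moment at which its call begins.
- ctrl.hand_in(): hands the job in; it is judged then, once.
The state is a dict: "time_s": time; "q": joint angles; "dq": joint speeds; "joint_efforts": joint torques, N m; "eef_pos": TCP position; "eef_rot": TCP orientation; "wrist_force": force on the tool from outside, world axes, zero at the start; "torque": the same for the moment, N m; "opening": opening from 0.0 (shut) to 1.0 (fully open); "grasp_force": force on a finger pad.
Only numpy, scipy, OpenCV 4.12 (cv2) and the standard library are available. Lean on these libraries where they do the work, as an engineer would, in place of code of your own. Each camera call takes 0.05 s, during which the arm holds its last target. There are 200 camera calls.

## Working session

There is one attempt and no reset: what is moved stays moved. The work goes in short steps, Python scripts to look and compute and a tool call to move; the robot and the scene stay as the last step left them, time stands still between calls to the robot, and variables do not carry over. Pictures are saved under pics/ and viewed, at most 10 in all, crops included, and the job is handed in when it is done.

Besides the shell and the picture viewer there is one more tool, called after "Emit:" as a command line: name --argument value ..., lists and objects as JSON in quotes. jog_arm: Moves the arm, as the interface text tells. Its arguments: {"type":"object","properties":{"series":{"type":"array"}},"required":["series"]}

```bash
ls; mkdir -p pics
cat > h.py <<'E'
import numpy as np, cv2
from bench import ctrl
def cam(n):
    c=ctrl.camera(n); return c
def cloud(c):
    z=c["z_map"]; v,u=np.mgrid[0:480,0:640]
    p=np.dstack([(u-c["cx"])/c["fx"]*z,(v-c["cy"])/c["fy"]*z,z])
    R=np.array(c["rotation"]); 
    if R.shape!=(3,3):
        from scipy.spatial.transform import Rotation as Ro
        R=Ro.from_quat(R,scalar_first=True).as_matrix()
    w=p@R.T+np.array(c["xyz"]); w[z==0]=np.nan
    return w
E
python3 - <<'E'
from h import *
for n in("top","side"):
    c=cam(n); cv2.imwrite(f"pics/{n}0.png",c["frame"]); np.savez(f"{n}0.npz",w=cloud(c),f=c["frame"]); print(n,c["fx"],c["xyz"],c["rotation"])
print(ctrl.get_obs())
E
```

```text
pics
top 475.7896816356596 [3.42794121e-01 5.67522880e-04 1.09598384e+00] [ 0.05852671 -0.69852757  0.71028472 -0.06426095]
side 495.2231586813706 [0.42956746 0.84483317 1.13985426] [ 0.01738227 -0.05925081  0.94022652 -0.33490489]
{'time_s': 0.1, 'q': array([ 1.00668352e+00,  1.81488865e-01,  1.60788983e+00,  1.78928146e-05,
        1.35379701e+00, -2.06280973e-01]), 'dq': array([-9.58873158e-05, -3.26189967e-03, -1.76806192e-03,  3.22248761e-05,
       -9.49743374e-05, -9.74728755e-04]), 'joint_efforts': array([ 8.44434944e-04, -4.45877230e+01, -3.52238345e+01, -3.50293567e-04,
        4.19135540e-03,  1.85831630e-05]), 'eef_pos': array([0.20105876, 0.53811815, 0.19127064]), 'eef_rot': array([-3.05503869e-04,  1.77964744e-01,  9.84036546e-01, -7.30243444e-04]), 'wrist_force': array([-0.20585939,  0.48679009,  0.25116072]), 'torque': array([-0.01211987, -0.00854495, -0.10349077]), 'grasp_force': 0.0, 'opening': 1.003847878342916}
```

View pics/top0.png

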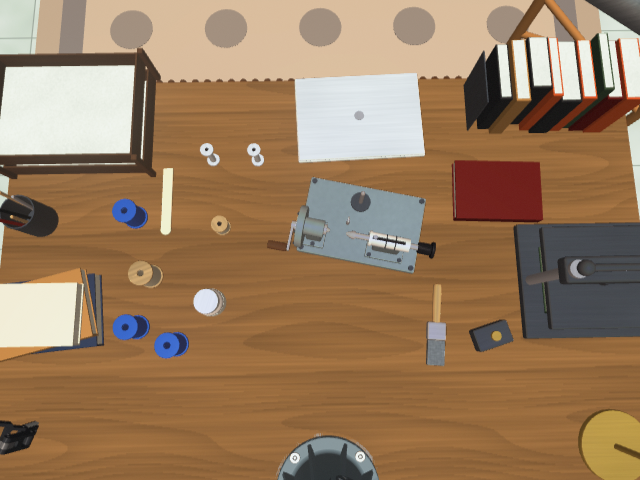

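View pics/side0.png

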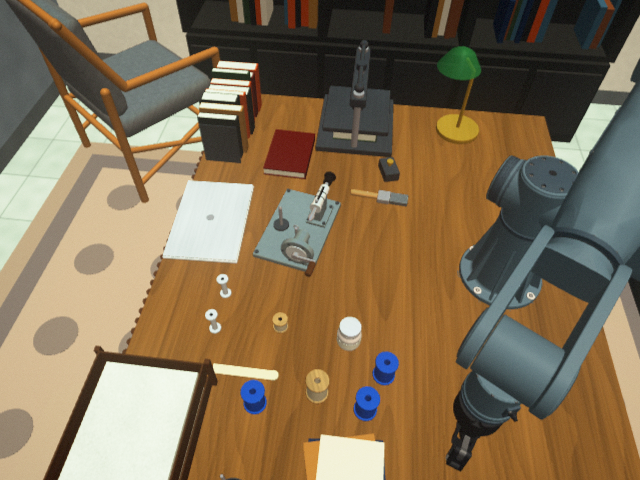

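Top view: the spool is at (145,273), the reel at (221,225), the spindle seat at (361,202), the knob at (428,250) and the index pin near (390,240). In the side view the spool is at (317,385), the spindle at (281,222) and the knob at (329,180). Three blue look-alikes and the jar stand around the spool.

Run:
```python
from h import *
D={n:np.load(n+"0.npz") for n in("top","side")}
def box(w,x0,x1,y0,y1,z0,z1):
    return (w[...,0]>x0)&(w[...,0]<x1)&(w[...,1]>y0)&(w[...,1]<y1)&(w[...,2]>z0)&(w[...,2]<z1)
wt=D["top"]["w"]
for nm,(u,v) in dict(spool=(152,273),reel=(216,227),seat=(355,207),knob=(425,250),barrel=(380,237),plate=(320,200),desk=(250,330),jar=(207,300),bl1=(125,320),bl2=(166,340)).items(): print(nm,wt[v,u].round(4))
for n in D:
    w=D[n]["w"]; f=D[n]["f"].astype(int)
    s=wt[273,152]
    m=box(w,s[0]-.05,s[0]+.05,s[1]-.05,s[1]+.05,.062,.085)
    m&=(f[...,2]>f[...,0])
    P=w[m]; c,r=cv2.minEnclosingCircle(P[:,:2].astype(np.float32)); print(n,"spool",np.round(c,4),round(r,4),np.median(P[:,2]),len(P))
    # plate top
    s=wt[225,360]; m=box(w,s[0]-.17,s[0]+.17,s[1]-.2,s[1]+.2,.012,.0215)
    k,lab,st,_=cv2.connectedComponentsWithStats(m.astype(np.uint8)); i=1+np.argmax(st[1:,4]); P=w[lab==i]
    r=cv2.minAreaRect(P[:,:2].astype(np.float32)); print(n,"plate",r,np.median(P[:,2]))
    # spindle tip
    m=box(w,s[0]-.02,s[0]+.12,s[1]-.08,s[1]+.08,.07,.105); P=w[m]; 
    # knob: dark points high
    m=box(w,s[0]-.12,s[0]+.05,s[1]-.25,s[1]-.08,.075,.125)&(f.sum(-1)<140); P=w[m]; print(n,"knob",len(P),P.mean(0),np.percentile(P,[2,50,98],axis=0).round(4).tolist())
```

```text
spool [0.4622 0.3692 0.0743]
reel [0.568  0.2414 0.0421]
seat [ 0.614  -0.0751  0.0245]
knob [ 0.4975 -0.2142  0.1075]
barrel [ 0.5267 -0.1202  0.1088]
plate [0.6326 0.0058 0.0223]
desk [0.3376 0.1683 0.0027]
jar [0.4023 0.2492 0.0757]
bl1 [0.3633 0.4216 0.0741]
bl2 [0.3203 0.3334 0.0739]
top spool [0.4642 0.3954] 0.0269 0.07273969880060926 451
top plate ((0.5761045813560486, -0.08940784633159637), (0.27515143156051636, 0.18071790039539337), 77.74433135986328) 0.018650122366002275
top knob 199 [ 0.50011413 -0.21771597  0.10608943] [[0.4846, -0.2343, 0.096], [0.4997, -0.219, 0.1067], [0.513, -0.1995, 0.1141]]
side spool [0.4658 0.3974] 0.027 0.07343123444827415 391
side plate ((0.5783216953277588, -0.08757485449314117), (0.28028541803359985, 0.18210241198539734), 78.04354858398438) 0.018937737257266662
side knob 98 [ 0.50154251 -0.21485335  0.10496337] [[0.487, -0.2297, 0.0906], [0.5003, -0.218, 0.1063], [0.5154, -0.1958, 0.1154]]
```

```bash
cat >> h.py <<'E'
from scipy.spatial.transform import Rotation as Ro
def go(target,yaw_deg=None):
    """shift (mm) in tool axes, and turn about tool z to put tool y at yaw_deg"""
    o=ctrl.get_obs(); R=Ro.from_quat(o["eef_rot"],scalar_first=True).as_matrix()
    d=R.T@(np.array(target)-o["eef_pos"])*1000
    print("t",round(o["time_s"],2),"pos",o["eef_pos"].round(4),"op",round(o["opening"],3),"grip",o["grasp_force"],"F",o["wrist_force"].round(1))
    y=np.degrees(np.arctan2(R[1,1],R[0,1])); print("tooly yaw",y.round(2),"tilt",R[:,2].round(4),"shift",d.round(1))
    if yaw_deg is not None:
        Rz=np.array([[1,0,0],[0,1,0],[0,0,1.]]); t=np.radians(yaw_deg); Y=np.array([np.cos(t),np.sin(t),0]); Z=np.array([0,0,-1.]); X=np.cross(Y,Z)
        print("rotvec tool",Ro.from_matrix(R.T@np.column_stack([X,Y,Z])).as_rotvec().round(4))
E
python3 - <<'E'
from h import *
for n in("top","side"):
    d=np.load(n+"0.npz"); w=d["w"]; f=d["f"].astype(int)
    x,y=.6287,-.0868; r=np.hypot(w[...,0]-x,w[...,1]-y)
    m=(r<.035)&(abs(w[...,2]-.024)<.006)&(f.sum(-1)<260)
    P=w[m]; c,rr=cv2.minEnclosingCircle(P[:,:2].astype(np.float32)); print(n,"seat",np.round(c,4),round(rr,4),np.median(P[:,2]),len(P))
    for a,b in((.035,.06),(.06,.085),(.085,.11)):
        P=w[(r<.03)&(w[...,2]>a)&(w[...,2]<b)]; print(n,a,len(P),P.mean(0).round(4) if len(P) else"")
    # wrist/gripper check not needed; books height left of spool
w=np.load("top0.npz")["w"]; q=w[(w[...,0]>.40)&(w[...,0]<.54)&(w[...,1]>.43)&(w[...,1]<.56)]
for a in np.arange(.43,.56,.02): s=q[(q[:,1]>a)&(q[:,1]<a+.02)]; print(round(a,2),s[:,2].max().round(3))
go([.465,.3965,.16],69.5)
E
```

```text
top seat [ 0.6264 -0.0876] 0.0224 0.02458309570743311 229
top 0.035 14 [ 0.6243 -0.0864  0.0494]
top 0.06 13 [ 0.6248 -0.0863  0.0738]
top 0.085 21 [ 0.6262 -0.0874  0.0956]
side seat [ 0.6289 -0.0843] 0.0234 0.025042143135252437 116
side 0.035 19 [ 0.6287 -0.0825  0.0474]
side 0.06 18 [ 0.6287 -0.0831  0.0712]
side 0.085 18 [ 0.6294 -0.0831  0.0944]
0.43 0.007
0.45 0.007
0.47 0.008
0.49 0.041
0.51 0.098
0.53 0.098
0.55 0.097
t 0.1 pos [0.2011 0.5381 0.1913] op 1.004 grip 0.0 F [-0.2  0.5  0.3]
tooly yaw 69.5 tilt [-9.0e-04 -1.3e-03 -1.0e+00] shift [-296.8  -40.2   31.2]
rotvec tool [-0.0015 -0.0003 -0.    ]
```

Emit:
jog_arm --series '[[[-33, -4.5, 0, 0, 0, 0, 85], [-33, -4.5, 0, 0, 0, 0, 85], [-33, -4.5, 0, 0, 0, 0, 85], [-33, -4.5, 0, 0, 0, 0, 85], [-33, -4.5, 0, 0, 0, 0, 85], [-33, -4.5, 0, 0, 0, 0, 85], [-33, -4.5, 5, 0, 0, 0, 85], [-33, -4.5, 5, 0, 0, 0, 85], [-33, -4, 10, 0, 0, 0, 85], [0, 0, 10, 0, 0, 0, 85]]]'

```text
time_s: 1.1
eef_pos: [0.4689, 0.3948, 0.1614]
eef_rot: [0.001, 0.18, 0.984, -0.0]
wrist_force: [-0.2, -0.0, 0.2]
opening: 0.994
grasp_force: 0.0
```

Run:
```python
from h import *
go([.465,.3965,.026],69.5)
```

```text
t 1.1 pos [0.4689 0.3948 0.1614] op 0.994 grip 0.0 F [-0.2 -0.   0.2]
tooly yaw 69.26 tilt [ 1.2e-03 -7.0e-04 -1.0e+00] shift [  4.5   0.2 135.4]
rotvec tool [-0.0003  0.0013 -0.0041]
```

Emit:
jog_arm --series '[[[0, 0, 0, 0, 0, 0, 85], [0, 0, 15, 0, 0, 0, 85], [0, 0, 15, 0, 0, 0, 85], [0, 0, 10, 0, 0, 0, 85], [0, 0, 5, 0, 0, 0, 85], [0, 0, 0, 0, 0, 0, 85], [0, 0, 0, 0, 0, 0, 85], [0, 0, 0, 0, 0, 0, 85], [0, 0, 0, 0, 0, 0, 85], [0, 0, 0, 0, 0, 0, 85]]]'

```text
time_s: 2.1
eef_pos: [0.4659, 0.3973, 0.1176]
eef_rot: [0.0, 0.178, 0.984, 0.0]
wrist_force: [0.6, -0.0, -0.8]
opening: 0.996
grasp_force: 0.0
```

Run:
```python
from h import *
go([.465,.3965,.026],69.5)
c=cam("side"); cv2.imwrite("pics/s1.png",cv2.resize(c["frame"][300:460,220:420],(800,600)))
```

```text
t 2.1 pos [0.4659 0.3973 0.1176] op 0.996 grip 0.0 F [ 0.6 -0.  -0.8]
tooly yaw 69.49 tilt [ 8.e-04  4.e-04 -1.e+00] shift [ 0.6 -1.1 91.6]
rotvec tool [ 0.0007  0.0006 -0.0001]
```

View pics/s1.png

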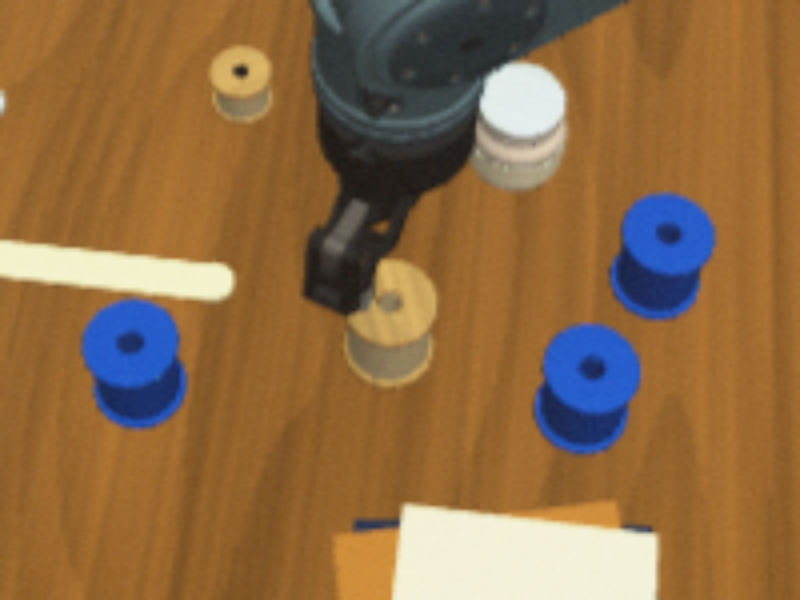

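The crop shows the near finger at (340,270) above the spool (390,320), with the blue spools and jar well clear. I'll descend and close.

Emit:
jog_arm --series '[[[0, 0, 20, 0, 0, 0, 85], [0, 0, 25, 0, 0, 0, 85], [0, 0, 25, 0, 0, 0, 85], [0, 0, 15, 0, 0, 0, 85], [0, 0, 6, 0, 0, 0, 85], [0, 0, 0, 0, 0, 0, 85], [0, 0, 0, 0, 0, 0, 40], [0, 0, 0, 0, 0, 0, 40], [0, 0, 0, 0, 0, 0, 40], [0, 0, 0, 0, 0, 0, 40]]]'

```text
time_s: 3.15
eef_pos: [0.4667, 0.3977, 0.0284]
eef_rot: [0.001, 0.178, 0.984, 0.001]
wrist_force: [-2.7, -2.7, 7.6]
opening: 0.569
grasp_force: 60.5
```

Emit:
jog_arm --series '[[[0, 0, 0, 0, 0, 0, 40], [0, 0, 0, 0, 0, 0, 40], [0, 0, -10, 0, 0, 0, 40], [0, 0, -30, 0, 0, 0, 40], [0, 0, -40, 0, 0, 0, 40], [0, 0, -40, 0, 0, 0, 40], [0, 0, -30, 0, 0, 0, 40], [0, 0, -10, 0, 0, 0, 40], [0, 0, 0, 0, 0, 0, 40], [0, 0, 0, 0, 0, 0, 40]]]'

```text
time_s: 4.15
eef_pos: [0.4646, 0.3966, 0.1843]
eef_rot: [-0.001, 0.178, 0.984, -0.001]
wrist_force: [-0.4, 0.6, -1.8]
opening: 0.57
grasp_force: 62.1
```

Run:
```python
from h import *
go([.6277,-.0858,.186],77.9)
```

```text
t 4.15 pos [0.4646 0.3966 0.1843] op 0.57 grip 62.07563264538976 F [-0.4  0.6 -1.8]
tooly yaw 69.5 tilt [-0.0022 -0.0012 -1.    ] shift [-321.7 -394.7   -1.4]
rotvec tool [-0.0018 -0.0018 -0.1466]
```

Emit:
jog_arm --series '[[[-5, -6, 0, 0, 0, 0, 40], [-12, -15, 0, 0, 0, 0, 40], [-20, -24, 0, 0, 0, 0, 40], [-22, -27, 0, 0, 0, 0, 40], [-22, -27, 0, 0, 0, 0, 40], [-22, -27, 0, 0, 0, 0, 40], [-22, -27, 0, 0, 0, 0, 40], [-22, -27, 0, 0, 0, 0, 40], [-22, -27, 0, 0, 0, 0, 40], [-22, -27, 0, 0, 0, 0, 40]]]'

```text
time_s: 5.15
eef_pos: [0.5616, 0.1091, 0.1841]
eef_rot: [-0.002, 0.178, 0.984, -0.0]
wrist_force: [0.6, -0.0, -2.0]
opening: 0.567
grasp_force: 62.1
```

Emit:
jog_arm --series '[[[-22, -27, 0, 0, 0, 0, 40], [-22, -27, 0, 0, 0, 0, 40], [-22, -27, 0, 0, 0, 0, 40], [-22, -27, 0, 0, 0, 0, 40], [-22, -27, 0, 0, 0, 0, 40], [-15, -18, 0, 0, 0, 0, 40], [-6, -8, 0, 0, 0, -0.07, 40], [0, 0, 0, 0, 0, -0.076, 40], [0, 0, 0, 0, 0, 0, 40], [0, 0, 0, 0, 0, 0, 40]]]'

```text
time_s: 6.15
eef_pos: [0.6279, -0.0856, 0.1845]
eef_rot: [-0.001, 0.107, 0.994, 0.0]
wrist_force: [-0.3, 0.1, -1.3]
opening: 0.57
grasp_force: 62.1
```

Run:
```python
from h import *
go([.6277,-.0858,.186],77.9)
for n in("top","side"):
    c=cam(n); np.savez(n+"1.npz",w=cloud(c),f=c["frame"])
    if n=="side":cv2.imwrite("pics/s2.png",cv2.resize(c["frame"][90:270,200:440],(800,600)))
```

```text
t 6.15 pos [ 0.6279 -0.0856  0.1845] op 0.57 grip 62.11978601937972 F [-0.3  0.1 -1.3]
tooly yaw 77.74 tilt [-2.5e-03  8.0e-04 -1.0e+00] shift [ 0.2 -0.2 -1.5]
rotvec tool [ 0.0002 -0.0026 -0.0027]
```

View pics/s2.png

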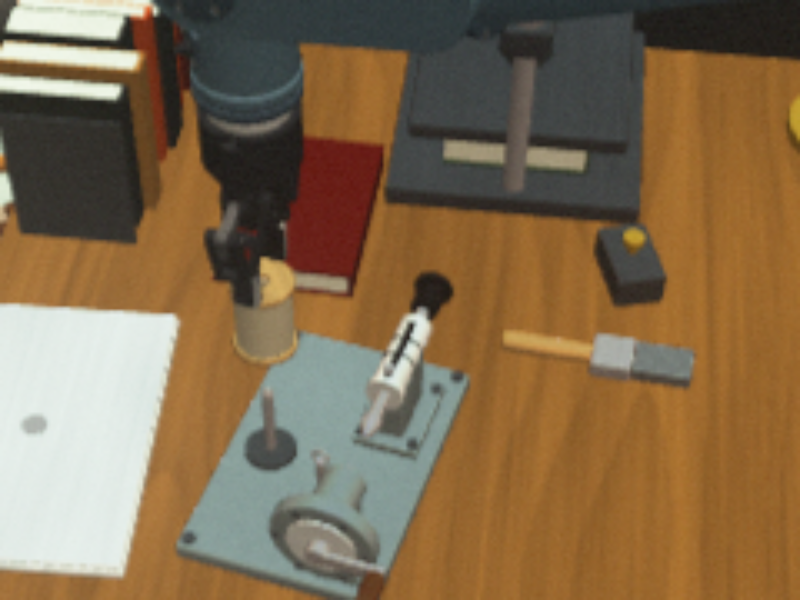

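The spool hangs upright in the grip at crop (265,310), behind and above the spindle (270,430). Next I'll measure the held spool against its starting place, using the same fit for both.

```bash
cat >> h.py <<'E'
from scipy.optimize import least_squares
def axisfit(w,x,y,z0,z1,r=.024,s=.045,beige=None):
    m=(abs(w[...,0]-x)<s)&(abs(w[...,1]-y)<s)&(w[...,2]>z0)&(w[...,2]<z1)
    if beige is not None:
        f=beige.astype(int); m&=(f[...,2]-f[...,0]>12)&(f.sum(-1)>230)
    P=w[m]; 
    g=least_squares(lambda c:np.hypot(P[:,0]-c[0],P[:,1]-c[1])-r,[x,y],loss="soft_l1",f_scale=.001)
    return g.x.round(4),len(P),round(np.sqrt(np.mean(g.fun**2))*1e3,2)
E
python3 - <<'E'
from h import *
a=np.load("side0.npz");b=np.load("side1.npz")
for lo,hi in((.012,.04),(.015,.06),(.035,.06)):
    print(axisfit(a["w"],.465,.396,lo,hi,beige=a["f"]),axisfit(b["w"],.628,-.086,lo+.157,hi+.157,beige=b["f"]))
for n in("top","side"):
    w=np.load(n+"0.npz")["w"]; print(n,"pin",axisfit(w,.628,-.086,.035,.092,r=.005,s=.02))
E
```

```text
(array([0.4656, 0.3974]), 89, np.float64(0.77)) (array([ 0.6283, -0.0861]), 117, np.float64(1.56))
(array([0.4656, 0.3976]), 168, np.float64(5.4)) (array([ 0.6283, -0.0857]), 211, np.float64(2.44))
(array([0.4657, 0.3977]), 101, np.float64(6.89)) (array([ 0.6284, -0.0854]), 121, np.float64(2.9))
top pin (array([ 0.6281, -0.0876]), 32, np.float64(0.47))
side pin (array([ 0.6298, -0.086 ]), 43, np.float64(1.75))
```

Emit:
jog_arm --series '[[[-1.2, -0.3, 10, 0, 0, -0.003, 40], [0, 0, 15, 0, 0, 0, 40], [0, 0, 15, 0, 0, 0, 40], [0, 0, 8, 0, 0, 0, 40], [0, 0, 0, 0, 0, 0, 40], [0, 0, 0, 0, 0, 0, 40], [0, 0, 0, 0, 0, 0, 40], [0, 0, 0, 0, 0, 0, 40], [0, 0, 0, 0, 0, 0, 40], [0, 0, 0, 0, 0, 0, 40]]]'

```text
time_s: 7.25
eef_pos: [0.6301, -0.0863, 0.1385]
eef_rot: [0.0, 0.104, 0.995, -0.0]
wrist_force: [-0.1, -0.6, -0.9]
opening: 0.57
grasp_force: 62.1
```

Run:
```python
from h import *
go([.629,-.0861,.053],77.9)
c=cam("side"); w=cloud(c)
for lo,hi in((.012,.04),(.015,.06)): print(axisfit(w,.629,-.086,lo+.109,hi+.109,beige=c["frame"]))
m=(abs(w[...,0]-.629)<.02)&(abs(w[...,1]+.086)<.02); print("pin",axisfit(w,.628,-.086,.035,.085,r=.005,s=.02))
cv2.imwrite("pics/s3.png",cv2.resize(c["frame"][140:240,240:340],(600,600)))
```

```text
t 7.25 pos [ 0.6301 -0.0863  0.1385] op 0.57 grip 62.12918704850608 F [-0.1 -0.6 -0.9]
tooly yaw 78.04 tilt [ 7.e-04 -2.e-04 -1.e+00] shift [ 1.2 -0.1 85.5]
rotvec tool [-0.0001  0.0007  0.0024]
(array([ 0.6304, -0.0864]), 114, np.float64(1.55))
(array([ 0.6303, -0.0863]), 189, np.float64(1.59))
pin (array([ 0.6299, -0.0865]), 37, np.float64(1.52))
```

View pics/s3.png

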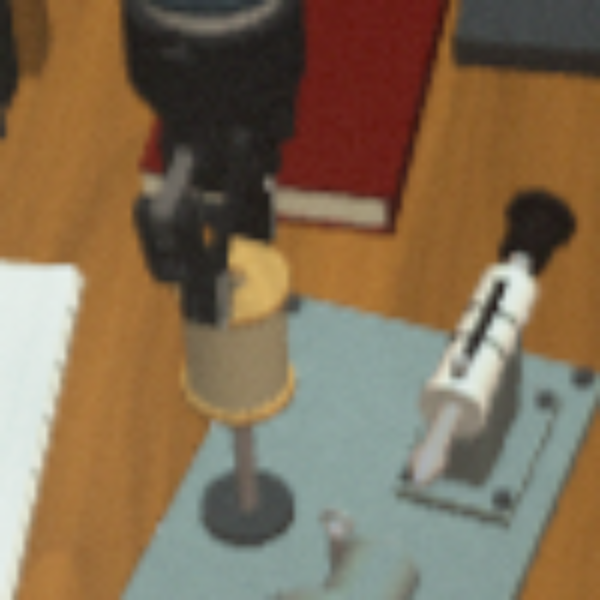

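The spool at (240,340) is centred over the spindle (243,460), with a fit offset under 0.5 mm. Inserting now.

Emit:
jog_arm --series '[[[0.2, 0, 6, 0, 0, 0, 40], [0, 0, 6, 0, 0, 0, 40], [0, 0, 6, 0, 0, 0, 40], [0, 0, 6, 0, 0, 0, 40], [0, 0, 4, 0, 0, 0, 40], [0, 0, 0, 0, 0, 0, 40], [0, 0, 0, 0, 0, 0, 40], [0, 0, 0, 0, 0, 0, 40], [0, 0, 0, 0, 0, 0, 40], [0, 0, 0, 0, 0, 0, 40]]]'

```text
time_s: 8.3
eef_pos: [0.6299, -0.0862, 0.1104]
eef_rot: [0.0, 0.104, 0.995, -0.0]
wrist_force: [0.3, 0.2, -1.2]
opening: 0.565
grasp_force: 62.1
```

Emit:
jog_arm --series '[[[0, 0, 8, 0, 0, 0, 40], [0, 0, 10, 0, 0, 0, 40], [0, 0, 10, 0, 0, 0, 40], [0, 0, 10, 0, 0, 0, 40], [0, 0, 8, 0, 0, 0, 40], [0, 0, 5, 0, 0, 0, 40], [0, 0, 3, 0, 0, 0, 40], [0, 0, 0, 0, 0, 0, 40], [0, 0, 0, 0, 0, 0, 40], [0, 0, 0, 0, 0, 0, 40]]]'

```text
time_s: 9.3
eef_pos: [0.6301, -0.0863, 0.0566]
eef_rot: [0.0, 0.104, 0.995, -0.0]
wrist_force: [0.4, 0.8, -1.5]
opening: 0.57
grasp_force: 62.1
```

Emit:
jog_arm --series '[[[0, 0, 1, 0, 0, 0, 40], [0, 0, 1, 0, 0, 0, 40], [0, 0, 1, 0, 0, 0, 40], [0, 0, 0, 0, 0, 0, 40], [0, 0, 0, 0, 0, 0, 40], [0, 0, 0, 0, 0, 0, 40], [0, 0, 0, 0, 0, 0, 40], [0, 0, 0, 0, 0, 0, 40], [0, 0, 0, 0, 0, 0, 40], [0, 0, 0, 0, 0, 0, 40]]]'

```text
time_s: 10.3
eef_pos: [0.6298, -0.0861, 0.0531]
eef_rot: [0.0, 0.104, 0.995, -0.0]
wrist_force: [0.7, -0.8, -0.7]
opening: 0.566
grasp_force: 62.1
```

Emit:
jog_arm --series '[[[0, 0, 0.5, 0, 0, 0, 40], [0, 0, 0, 0, 0, 0, 85], [0, 0, 0, 0, 0, 0, 85], [0, 0, 0, 0, 0, 0, 85], [0, 0, 0, 0, 0, 0, 85], [0, 0, 0, 0, 0, 0, 85], [0, 0, 0, 0, 0, 0, 85], [0, 0, 0, 0, 0, 0, 85], [0, 0, 0, 0, 0, 0, 85], [0, 0, 0, 0, 0, 0, 85]]]'

```text
time_s: 11.3
eef_pos: [0.6297, -0.0861, 0.0526]
eef_rot: [-0.0, 0.104, 0.995, -0.0]
wrist_force: [-0.2, 0.4, 0.2]
opening: 0.997
grasp_force: 0.0
```

Emit:
jog_arm --series '[[[0, 0, -10, 0, 0, 0, 85], [0, 0, -20, 0, 0, 0, 85], [0, 0, -30, 0, 0, 0, 85], [0, 0, -30, 0, 0, 0, 85], [0, 0, -30, 0, 0, 0, 85], [0, 0, -20, 0, 0, 0, 85], [0, 0, -10, 0, 0, 0, 85], [0, 0, 0, 0, 0, 0, 85], [0, 0, 0, 0, 0, 0, 85], [0, 0, 0, 0, 0, 0, 85]]]'

```text
time_s: 12.3
eef_pos: [0.6288, -0.0858, 0.2007]
eef_rot: [-0.001, 0.104, 0.995, 0.0]
wrist_force: [-0.7, -0.7, -0.6]
opening: 0.998
grasp_force: 0.0
```

Run:
```python
from h import *
c=cam("side"); w=cloud(c)
print(axisfit(w,.629,-.086,.036,.08,beige=c["frame"]))
P=w[(np.hypot(w[...,0]-.629,w[...,1]+.086)<.026)&(np.hypot(w[...,0]-.629,w[...,1]+.086)>.012)&(w[...,2]>.08)&(w[...,2]<.12)]; print("top z",np.median(P[:,2]),len(P))
cv2.imwrite("pics/s4.png",cv2.resize(c["frame"][140:260,240:360],(600,600)))
# knob/barrel estimate in winder frame
yaw=np.radians(77.9); Y=np.array([np.cos(yaw),np.sin(yaw)]); X=np.array([Y[1],-Y[0]])
for n in("top","side"):
    d=np.load(n+"0.npz"); w=d["w"]; f=d["f"]
    S=np.array([.6278,-.0876]) if n=="top" else np.array([.6298,-.0861])
    O=S-.05*X; q=w[...,:2]-O; wx=q@X; wy=q@Y; z=w[...,2]
    m=(abs(wx+.045)<.03)&(wy<-.135)&(wy>-.2)&(z>.08)&(z<.125)&(f.astype(int).sum(-1)<150)
    print(n,"knob x,y pct",np.percentile(wx[m],[2,50,98]).round(4),np.percentile(wy[m],[1,50,99]).round(4),"zmax",np.percentile(z[m],[50,90,99]).round(4))
    m=(abs(wx+.045)<.02)&(wy<-.04)&(wy>-.115)&(z>.095)&(z<.118); g=least_squares(lambda p:np.hypot(wx[m]-p[0],z[m]-p[1])-.015,[-.045,.095],loss="soft_l1",f_scale=.001); print("barrel axis x,z",g.x.round(4))
    kc=O-.045*X-.151*Y; print("knob world (nominal)",kc.round(4))
```

```text
(array([ 0.6296, -0.0869]), 165, np.float64(1.7))
top z 0.09706900205637004 181
top knob x,y pct [-0.0604 -0.0477 -0.0327] [-0.1698 -0.1554 -0.1362] zmax [0.1066 0.1115 0.1143]
barrel axis x,z [-0.0446  0.0961]
knob world (nominal) [ 0.5033 -0.2153]
side knob x,y pct [-0.0616 -0.0492 -0.0319] [-0.1691 -0.1556 -0.1359] zmax [0.106  0.1122 0.1163]
barrel axis x,z [-0.045   0.0969]
knob world (nominal) [ 0.5053 -0.2138]
```

View pics/s4.png

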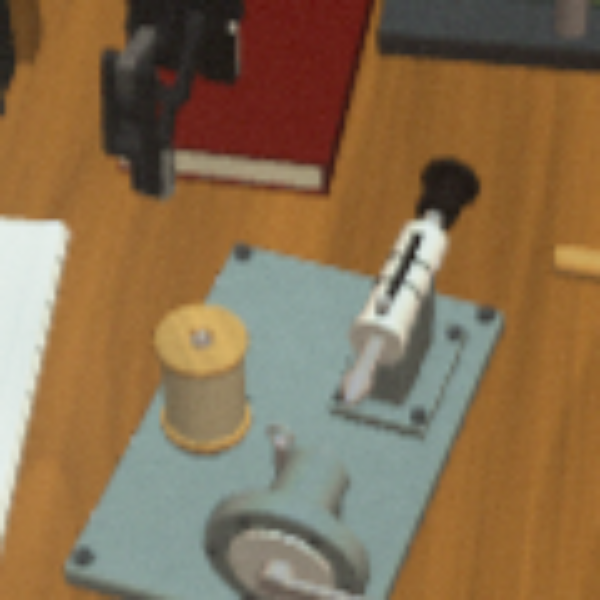

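The spool sits down on its seat at (205,380), with the pin tip showing in its bore at (202,338). The knob at (450,185) is free, so I'll plan that approach.

Run:
```python
from h import *
print(ctrl.get_obs()["q"].round(3))
go([.5057,-.2118,.2],-12.1)
go([.5057,-.2118,.2],167.9)
```

```text
[-0.322  0.307  1.436 -0.     1.402 -1.684]
t 12.35 pos [ 0.6288 -0.0858  0.2008] op 0.993 grip 0.0 F [0.3 0.  0.3]
tooly yaw 78.04 tilt [-2.8e-03  9.0e-04 -1.0e+00] shift [  94.3 -148.7    1. ]
rotvec tool [-0.0021 -0.0026  1.5732]
t 12.35 pos [ 0.6288 -0.0858  0.2008] op 0.993 grip 0.0 F [0.3 0.  0.3]
tooly yaw 78.04 tilt [-2.8e-03  9.0e-04 -1.0e+00] shift [  94.3 -148.7    1. ]
rotvec tool [ 0.0026 -0.0021 -1.5684]
```

Emit:
jog_arm --series '[[[12, -18, 0, 0, 0, 0, 85], [20, -32, 0, 0, 0, 0, 85], [24, -38, 0, 0, 0, 0, 85], [23, -37, 0, 0, 0, 0, 85], [15, -24, 0, 0, 0, 0, 85], [0, 0, 0, 0, 0, 0.145, 85], [0, 0, 0, 0, 0, 0.145, 85], [0, 0, 0, 0, 0, 0.145, 85], [0, 0, 0, 0, 0, 0.145, 85], [0, 0, 0, 0, 0, 0.145, 85]]]'

```text
time_s: 13.35
eef_pos: [0.5063, -0.2121, 0.2014]
eef_rot: [-0.001, 0.453, 0.892, 0.0]
wrist_force: [0.3, 1.0, -0.1]
opening: 0.997
grasp_force: 0.0
```

Emit:
jog_arm --series '[[[0, 0, 0, 0, 0, 0.1415, 85], [0, 0, 0, 0, 0, 0.1415, 85], [0, 0, 0, 0, 0, 0.1415, 85], [0, 0, 0, 0, 0, 0.1415, 85], [0, 0, 0, 0, 0, 0.1415, 85], [0, 0, 0, 0, 0, 0.1415, 85], [0, 0, 0, 0, 0, 0, 85], [0, 0, 0, 0, 0, 0, 85], [0, 0, 0, 0, 0, 0, 85], [0, 0, 0, 0, 0, 0, 85]]]'

```text
time_s: 14.35
eef_pos: [0.5068, -0.2124, 0.2024]
eef_rot: [-0.0, 0.777, 0.629, -0.0]
wrist_force: [-0.4, 0.8, -0.6]
opening: 0.999
grasp_force: 0.0
```

Run:
```python
from h import *
go([.5057,-.2118,.074],-12.1)
```

```text
t 14.35 pos [ 0.5068 -0.2124  0.2024] op 0.999 grip 0.0 F [-0.4  0.8 -0.6]
tooly yaw -12.05 tilt [-2.e-04  2.e-04 -1.e+00] shift [  0.3  -1.2 128.4]
rotvec tool [-0.0003 -0.0001  0.0009]
```

Emit:
jog_arm --series '[[[0, -1, 15, 0, 0, 0, 85], [0, 0, 25, 0, 0, 0, 85], [0, 0, 25, 0, 0, 0, 85], [0, 0, 25, 0, 0, 0, 85], [0, 0, 20, 0, 0, 0, 85], [0, 0, 12, 0, 0, 0, 85], [0, 0, 6, 0, 0, 0, 85], [0, 0, 0, 0, 0, 0, 85], [0, 0, 0, 0, 0, 0, 85], [0, 0, 0, 0, 0, 0, 85]]]'

```text
time_s: 15.35
eef_pos: [0.5067, -0.2127, 0.0757]
eef_rot: [0.001, 0.778, 0.628, 0.0]
wrist_force: [-0.1, -0.1, -0.1]
opening: 0.998
grasp_force: 0.0
```

Emit:
jog_arm --series '[[[0, 0, 0, 0, 0, 0, 10], [0, 0, 0, 0, 0, 0, 10], [0, 0, 0, 0, 0, 0, 10], [0, 0, 0, 0, 0, 0, 10], [0, 0, 0, 0, 0, 0, 10], [0, 0, 0, 0, 0, 0, 10], [0, 0, 0, 0, 0, 0, 10], [0, 0, 0, 0, 0, 0, 10], [0, 0, 0, 0, 0, 0, 10], [0, 0, 0, 0, 0, 0, 10]]]'

```text
time_s: 16.35
eef_pos: [0.5059, -0.2122, 0.0746]
eef_rot: [-0.0, 0.778, 0.628, 0.0]
wrist_force: [-0.3, 0.1, -0.3]
opening: 0.117
grasp_force: 0.0
```

Run:
```python
from h import *
go([.5057,-.2118,.074],-12.1)
c=cam("side"); cv2.imwrite("pics/s5.png",cv2.resize(c["frame"][130:250,260:380],(600,600)))
```

```text
t 16.35 pos [ 0.5059 -0.2122  0.0746] op 0.117 grip 0.0 F [-0.3  0.1 -0.3]
tooly yaw -12.15 tilt [-0.  0. -1.] shift [ 0.3 -0.3  0.6]
rotvec tool [-0.     -0.     -0.0008]
```

View pics/s5.png

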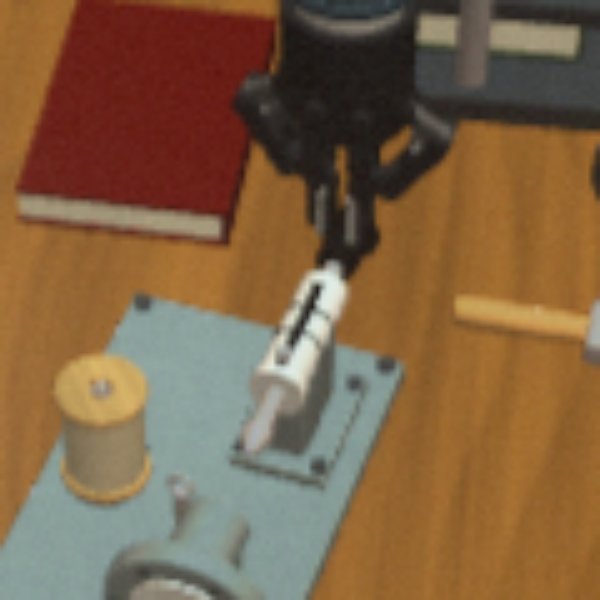

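The spool is fine and the index pin at (283,355) has not moved, but the fingers at (345,240) closed to 10 mm with no force, so they are not holding the knob. I'll look again.

Run:
```python
from h import *
a=cam("top"); b=cam("side")
A=cv2.resize(a["frame"][200:300,370:470],(400,400),interpolation=cv2.INTER_CUBIC); B=cv2.resize(b["frame"][150:200,305:355],(400,400),interpolation=cv2.INTER_CUBIC)
im=cv2.convertScaleAbs(np.hstack([A,B]),alpha=1.6,beta=25); cv2.imwrite("pics/z6.png",im)
yaw=np.radians(77.9); Y=np.array([np.cos(yaw),np.sin(yaw)]); X=np.array([Y[1],-Y[0]])
w=cloud(b); O=np.array([.6298,-.0861])-.05*X; q=w[...,:2]-O; wx=q@X; wy=q@Y; z=w[...,2]
m=(abs(wx+.045)<.05)&(wy<-.119)&(wy>-.2)&(z>.05)&(z<.16)
for lo in np.arange(.05,.16,.01):
    k=m&(z>=lo)&(z<lo+.01)
    if k.any(): print(lo.round(2),k.sum(),"x",np.percentile(wx[k],[0,50,100]).round(3),"y",np.percentile(wy[k],[0,50,100]).round(3))
print((np.array([.5059,-.2122])-O)@np.c_[X,Y])
```

```text
0.08 4 x [-0.06  -0.055 -0.05 ] y [-0.167 -0.155 -0.138]
0.09 24 x [-0.061 -0.055 -0.033] y [-0.171 -0.142 -0.12 ]
0.1 51 x [-0.062 -0.047 -0.033] y [-0.169 -0.142 -0.12 ]
0.11 19 x [-0.06  -0.041 -0.033] y [-0.17  -0.151 -0.136]
0.12 20 x [-0.062 -0.039 -0.026] y [-0.164 -0.141 -0.137]
0.13 36 x [-0.063 -0.05  -0.025] y [-0.161 -0.142 -0.135]
0.14 31 x [-0.062 -0.039 -0.025] y [-0.162 -0.14  -0.135]
0.15 32 x [-0.077 -0.037 -0.019] y [-0.159 -0.141 -0.134]
[-0.04471444 -0.14927021]
```

View pics/z6.png

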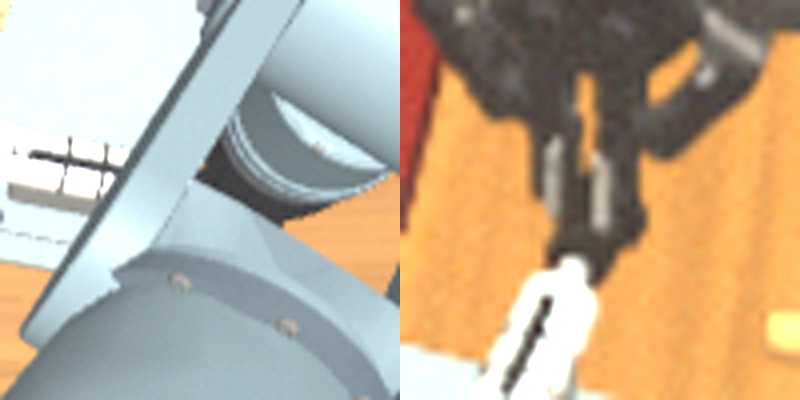

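Run:
```python
from h import *
c=cam("side"); R=Ro.from_quat(c["rotation"],scalar_first=True).as_matrix()
def pr(p,u0,v0,s):
    q=R.T@(np.array(p)-c["xyz"]); return [round(float(x)) for x in ((q[0]/q[2]*c["fx"]+c["cx"]-u0)*s,(q[1]/q[2]*c["fy"]+c["cy"]-v0)*s)]
o=ctrl.get_obs(); t=o["eef_pos"]
for dz in(0,.019,.03,.04,.054,.073): print("z6 tcp+",dz,pr(t+[0,0,dz],305,150,8)[0]+400,pr(t+[0,0,dz],305,150,8)[1])
print("s3",[pr([.6301,-.0863,.1385+d],240,140,6) for d in(0,.019,.04)], "near finger tip",pr([.6361,-.0573,.1385],240,140,6))
print("s1 near finger open tip",[pr([.4659+.017,.3973+.046,.1176+d],220,300,4) for d in (0,.013,.03)])
print(o)
```

```text
z6 tcp+ 0 578 282
z6 tcp+ 0.019 579 246
z6 tcp+ 0.03 580 224
z6 tcp+ 0.04 581 205
z6 tcp+ 0.054 582 177
z6 tcp+ 0.073 584 139
s3 [[233, 341], [231, 312], [229, 280]] near finger tip [209, 385]
s1 near finger open tip [[347, 363], [347, 353], [347, 341]]
{'time_s': 16.55, 'q': array([-6.13542694e-01,  2.59015568e-01,  1.77003973e+00, -1.36537878e-05,
        1.11252181e+00, -4.01572941e-01]), 'dq': array([-1.24358824e-03,  1.20130583e-06,  6.12167249e-04,  1.22227551e-03,
       -2.61593226e-03,  9.21060352e-04]), 'joint_efforts': array([ 5.79120533e-04, -4.40390182e+01, -3.07745254e+01, -3.62631008e-04,
        9.13988806e-04, -1.61056107e-06]), 'eef_pos': array([ 0.50592729, -0.21220413,  0.07459601]), 'eef_rot': array([ 9.15181423e-06,  7.77939608e-01,  6.28339053e-01, -3.75640252e-06]), 'wrist_force': array([-0.46902469,  0.28716279, -0.09200606]), 'torque': array([-0.01892229,  0.0419102 ,  0.0100148 ]), 'grasp_force': 0.0, 'opening': 0.11551388258822337}
```

Run:
```python
from h import *
b=cam("side"); w=cloud(b)
yaw=np.radians(77.9); Y=np.array([np.cos(yaw),np.sin(yaw)]); X=np.array([Y[1],-Y[0]])
O=np.array([.6298,-.0861])-.05*X; q=w[...,:2]-O; wx=q@X; wy=q@Y; z=w[...,2]
for lo in np.arange(.11,.27,.01):
    k=(abs(wx+.045)<.08)&(wy<-.09)&(wy>-.25)&(z>=lo)&(z<lo+.01)
    if k.any(): print(lo.round(2),k.sum(),"x",np.percentile(wx[k],[2,50,98]).round(3),"y",np.percentile(wy[k],[2,50,98]).round(3))
# finger tips: expected finger column at |wx+.045| 13..20
for s in(-1,1):
    k=(abs(s*(wx+.045)-.016)<.003)&(wy<-.13)&(wy>-.162)&(z>.05)&(z<.15); print(s,np.c_[wx[k],wy[k],z[k]][np.argsort(z[k])][:12].round(3).tolist())
# same test on first picks: near finger while holding the spool above spindle (TCP z .1845)
d=np.load("side1.npz"); w=d["w"]; f=d["f"].astype(int)
k=(abs(w[...,0]-.634)<.012)&(abs(w[...,1]+.055)<.012)&(w[...,2]>.15)&(f.sum(-1)<200); print("held tip z",np.sort(w[...,2][k])[:8].round(3))
```

```text
0.11 43 x [-0.057 -0.044 -0.033] y [-0.166 -0.11  -0.091]
0.12 27 x [-0.062 -0.05  -0.025] y [-0.154 -0.14  -0.135]
0.13 33 x [-0.063 -0.039 -0.025] y [-0.159 -0.141 -0.135]
0.14 33 x [-0.062 -0.039 -0.026] y [-0.158 -0.141 -0.137]
0.15 24 x [-0.063 -0.037 -0.022] y [-0.157 -0.139 -0.136]
0.16 75 x [-0.079 -0.037 -0.009] y [-0.156 -0.139 -0.133]
0.17 79 x [-0.086 -0.033 -0.002] y [-0.16  -0.139 -0.133]
0.18 77 x [-0.092 -0.036  0.007] y [-0.158 -0.137 -0.129]
0.19 79 x [-0.098 -0.038  0.013] y [-0.154 -0.138 -0.129]
0.2 115 x [-0.106 -0.047  0.018] y [-0.161 -0.139 -0.128]
0.21 133 x [-0.104 -0.048  0.014] y [-0.157 -0.139 -0.128]
0.22 71 x [-0.087 -0.061 -0.003] y [-0.155 -0.138 -0.129]
0.23 23 x [-0.083 -0.074 -0.005] y [-0.152 -0.139 -0.135]
0.24 42 x [-0.081 -0.06  -0.018] y [-0.152 -0.119 -0.111]
0.25 67 x [-0.081 -0.053 -0.015] y [-0.147 -0.117 -0.109]
0.26 82 x [-0.081 -0.055 -0.014] y [-0.147 -0.118 -0.109]
0.27 78 x [-0.081 -0.052 -0.015] y [-0.145 -0.116 -0.109]
-1 [[-0.06, -0.143, 0.124], [-0.062, -0.144, 0.127], [-0.062, -0.155, 0.129], [-0.059, -0.145, 0.13], [-0.061, -0.14, 0.131], [-0.063, -0.141, 0.135], [-0.062, -0.144, 0.135], [-0.063, -0.151, 0.137], [-0.06, -0.14, 0.138], [-0.062, -0.154, 0.139], [-0.062, -0.143, 0.14], [-0.06, -0.141, 0.141]]
1 [[-0.028, -0.147, 0.117], [-0.026, -0.141, 0.126], [-0.03, -0.14, 0.129], [-0.029, -0.142, 0.131], [-0.028, -0.146, 0.131], [-0.029, -0.142, 0.139], [-0.028, -0.144, 0.141], [-0.027, -0.138, 0.145], [-0.029, -0.141, 0.147], [-0.026, -0.14, 0.148]]
held tip z [0.226 0.236 0.236 0.237 0.239 0.239 0.241 0.241]
```

The depth data show the real fingertips about 42 mm above the reported TCP: they read 0.117–0.122 m at TCP 0.0746, and it was the same while holding the spool. The fingers therefore closed above the knob. I'll open, lower by 41 mm and close again.

Emit:
jog_arm --series '[[[0, 0, -5, 0, 0, 0, 85], [0, 0, -5, 0, 0, 0, 85], [0, 0, 0, 0, 0, 0, 85], [0, 0, 0, 0, 0, 0, 85], [0, 0, 0, 0, 0, 0, 85], [0, 0, 0, 0, 0, 0, 85], [0, 0, 0, 0, 0, 0, 85], [0, 0, 10, 0, 0, 0, 85], [0, 0, 12, 0, 0, 0, 85], [0, 0, 8, 0, 0, 0, 85]]]'

```text
time_s: 17.6
eef_pos: [0.505, -0.2116, 0.0527]
eef_rot: [-0.001, 0.778, 0.628, -0.0]
wrist_force: [0.4, 0.3, -0.4]
opening: 0.994
grasp_force: 0.0
```

Emit:
jog_arm --series '[[[0, 0, 7, 0, 0, 0, 85], [0, 0, 7, 0, 0, 0, 85], [0, 0, 5, 0, 0, 0, 85], [0, 0, 2, 0, 0, 0, 85], [0, 0, 0, 0, 0, 0, 85], [0, 0, 0, 0, 0, 0, 85], [0, 0, 0, 0, 0, 0, 85], [0, 0, 0, 0, 0, 0, 85], [0, 0, 0, 0, 0, 0, 85], [0, 0, 0, 0, 0, 0, 85]]]'

```text
time_s: 18.6
eef_pos: [0.506, -0.2123, 0.0337]
eef_rot: [0.0, 0.778, 0.628, 0.0]
wrist_force: [-0.2, 0.3, -0.5]
opening: 0.996
grasp_force: 0.0
```

Emit:
jog_arm --series '[[[0, 0, 0, 0, 0, 0, 10], [0, 0, 0, 0, 0, 0, 10], [0, 0, 0, 0, 0, 0, 10], [0, 0, 0, 0, 0, 0, 10], [0, 0, 0, 0, 0, 0, 10], [0, 0, 0, 0, 0, 0, 10], [0, 0, 0, 0, 0, 0, 10], [0, 0, 0, 0, 0, 0, 10], [0, 0, 0, 0, 0, 0, 10], [0, 0, 0, 0, 0, 0, 10]]]'

```text
time_s: 19.6
eef_pos: [0.5047, -0.2119, 0.0338]
eef_rot: [-0.001, 0.778, 0.628, -0.001]
wrist_force: [-4.8, 1.1, 7.2]
opening: 0.261
grasp_force: 58.6
```

Gripped at about 22 mm with 59 N. Pulling now.

Emit:
jog_arm --series '[[[-3, 0, 0, 0, 0, 0, 10], [-5, 0, 0, 0, 0, 0, 10], [-6, 0, 0, 0, 0, 0, 10], [-7, 0, 0, 0, 0, 0, 10], [-7, 0, 0, 0, 0, 0, 10], [-7, 0, 0, 0, 0, 0, 10], [-5, 0, 0, 0, 0, 0, 10], [-3, 0, 0, 0, 0, 0, 10], [-2, 0, 0, 0, 0, 0, 10], [0, 0, 0, 0, 0, 0, 10]]]'

```text
time_s: 20.6
eef_pos: [0.4956, -0.2541, 0.0338]
eef_rot: [-0.002, 0.778, 0.628, 0.0]
wrist_force: [-3.8, 8.9, 7.8]
opening: 0.263
grasp_force: 58.9
```

Emit:
jog_arm --series '[[[0, 0, 0, 0, 0, 0, 10], [0, 0, 0, 0, 0, 0, 10], [0, 0, 0, 0, 0, 0, 10], [0, 0, 0, 0, 0, 0, 10], [0, 0, 0, 0, 0, 0, 10], [0, 0, 0, 0, 0, 0, 10], [0, 0, 0, 0, 0, 0, 10], [0, 0, 0, 0, 0, 0, 10], [0, 0, 0, 0, 0, 0, 10], [0, 0, 0, 0, 0, 0, 10]]]'

```text
time_s: 21.6
eef_pos: [0.4956, -0.2539, 0.0337]
eef_rot: [-0.002, 0.778, 0.628, 0.0]
wrist_force: [-2.9, 8.6, 9.7]
opening: 0.263
grasp_force: 58.9
```

Run:
```python
from h import *
o=ctrl.get_obs(); Y=np.array([.2096,.9778,0]); print("pulled mm",((np.array([.506,-.2123,.0337])-o["eef_pos"])@Y*1000).round(1))
c=cam("side"); w=cloud(c)
cv2.imwrite("pics/s7.png",cv2.resize(c["frame"][150:240,260:350],(720,600)[::-1] if 0 else (600,600),interpolation=cv2.INTER_CUBIC))
yaw=np.radians(77.9); Y=Y[:2]; X=np.array([Y[1],-Y[0]])
for nm,W in(("before",np.load("side0.npz")["w"]),("now",w)):
    O=np.array([.6298,-.0861])-.05*X; q=W[...,:2]-O; wx=q@X; wy=q@Y; z=W[...,2]
    k=(abs(wx+.045)<.008)&(wy<-.03)&(wy>-.118)&(z>.1145)&(z<.125); print(nm,"pin",k.sum(),wy[k].mean().round(4) if k.any() else "")
```

```text
pulled mm 42.9
before pin 14 -0.0494
now pin 22 -0.0696
```

View pics/s7.png

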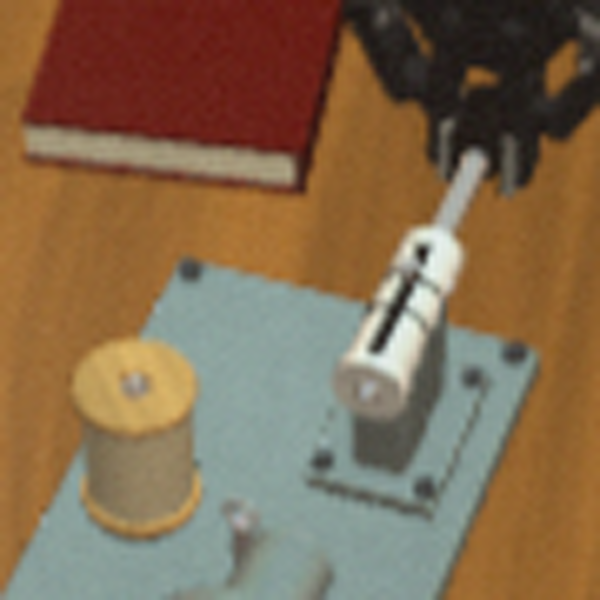

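The pin head at (413,260) stands on the outer line (about (415,268)), and the spool stays seated at (135,440). I'll make a numeric check of the travel.

Run:
```python
from h import *
o=ctrl.get_obs(); print(o["eef_pos"],o["wrist_force"],o["grasp_force"])
Y=np.array([.2096,.9778]); X=np.array([Y[1],-Y[0]])
c=cam("side"); R=Ro.from_quat(c["rotation"],scalar_first=True).as_matrix(); O=np.array([.6298,-.0861])-.05*X
def prj(wy,z):
    p=np.r_[O-.045*X+wy*Y,z]; q=R.T@(p-c["xyz"]); return np.array([q[0]/q[2]*c["fx"]+c["cx"],q[1]/q[2]*c["fy"]+c["cy"]])
a=np.load("side0.npz")["f"]; g=c["frame"]
# unwrap the strip along barrel at pin-head height: rest image vs now
S=np.arange(-.115,-.03,.0015)
for z in(.111,.118):
  for nm,im in(("rest",a),("now",g)):
    uv=np.float32([prj(s,z) for s in S]); v=cv2.remap(cv2.cvtColor(im,cv2.COLOR_BGR2GRAY),uv[:,:1].copy(),uv[:,1:].copy(),cv2.INTER_LINEAR).ravel()
    print(z,nm,[f"{s*1000:.0f}:{x}" for s,x in zip(S,v)])
# pin template match along travel
T=prj(-.0494,.119);
```

```text
[ 0.49559607 -0.25394058  0.03375336] [-4.08675112  8.77415702  8.60444913] 58.875542879104614
0.111 rest ['-115:208', '-114:218', '-112:228', '-110:212', '-109:191', '-108:167', '-106:124', '-104:81', '-103:56', '-102:62', '-100:67', '-98:69', '-97:68', '-95:60', '-94:64', '-92:66', '-91:64', '-89:61', '-88:58', '-86:53', '-85:57', '-83:62', '-82:67', '-80:71', '-79:70', '-77:65', '-76:71', '-74:72', '-73:75', '-71:77', '-70:71', '-68:64', '-67:61', '-65:56', '-64:59', '-62:64', '-61:64', '-59:60', '-58:64', '-56:72', '-55:100', '-53:128', '-52:146', '-50:154', '-49:157', '-47:151', '-46:139', '-44:125', '-43:115', '-41:105', '-40:111', '-38:150', '-37:183', '-35:202', '-34:201', '-32:197', '-31:178']
0.111 now ['-115:209', '-114:219', '-112:229', '-110:212', '-109:190', '-108:165', '-106:124', '-104:82', '-103:57', '-102:70', '-100:84', '-98:99', '-97:124', '-95:146', '-94:155', '-92:149', '-91:143', '-89:132', '-88:118', '-86:106', '-85:96', '-83:89', '-82:85', '-80:81', '-79:75', '-77:68', '-76:71', '-74:70', '-73:72', '-71:73', '-70:67', '-68:60', '-67:60', '-65:57', '-64:60', '
[... 818 characters left out ...]
-37:130', '-35:129', '-34:132', '-32:154', '-31:187']
0.118 now ['-115:117', '-114:121', '-112:142', '-110:168', '-109:194', '-108:207', '-106:217', '-104:227', '-103:204', '-102:183', '-100:165', '-98:139', '-97:117', '-95:111', '-94:128', '-92:142', '-91:157', '-89:171', '-88:175', '-86:171', '-85:159', '-83:148', '-82:134', '-80:121', '-79:112', '-77:108', '-76:115', '-74:131', '-73:133', '-71:135', '-70:136', '-68:131', '-67:129', '-65:126', '-64:122', '-62:115', '-61:106', '-59:99', '-58:93', '-56:103', '-55:116', '-53:124', '-52:122', '-50:114', '-49:117', '-47:118', '-46:121', '-44:121', '-43:118', '-41:110', '-40:113', '-38:114', '-37:117', '-35:123', '-34:127', '-32:150', '-31:185']
```

The travel reads 43–44 mm in the image and about 42.5 mm at the arm. I'll trim outward 1.7 mm to centre it.

Emit:
jog_arm --series '[[[-0.8, 0, 0, 0, 0, 0, 10], [-0.9, 0, 0, 0, 0, 0, 10], [0, 0, 0, 0, 0, 0, 10], [0, 0, 0, 0, 0, 0, 10], [0, 0, 0, 0, 0, 0, 10], [0, 0, 0, 0, 0, 0, 10], [0, 0, 0, 0, 0, 0, 10], [0, 0, 0, 0, 0, 0, 10], [0, 0, 0, 0, 0, 0, 10], [0, 0, 0, 0, 0, 0, 10]]]'

```text
time_s: 22.7
eef_pos: [0.4953, -0.2555, 0.0337]
eef_rot: [-0.002, 0.778, 0.628, 0.0]
wrist_force: [-3.8, 9.5, 8.7]
opening: 0.259
grasp_force: 58.9
```

Run:
```python
from h import *
o=ctrl.get_obs(); print(o["eef_pos"],o["wrist_force"],o["grasp_force"])
print(ctrl.hand_in())
```

```text
[ 0.49525415 -0.25548295  0.03372208] [-3.82309595  9.45430028  8.65644601] 58.8801634311676
the job is handed in; nothing more can be done
None
```

The job is handed in at 22.7 s: by camera check the big spool is released and down on its spindle seat, and the tail centre is held drawn out to about 45 mm (43–44 mm in the image before a last 1.7 mm outward trim), with the index pin at the outer line; `hand_in` returned no verdict.

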